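# Fill a tray with turned feet from a press-down feeder

## Task

Pick up the wooden tray by its grip tab or wall, set it level on the feeder's spring-loaded rest plate close up to the gate under the mouth of the chute, and push the tray and plate down 50 mm so that the gate opens and all three turned wooden feet slide into the tray. Finish while still gripping the tray and holding it pressed down at 50 mm with the three feet in it (do not let go), and leave the jar and the glue bottle where they are.

Things in the scene. Friction and masses are not known exactly. Their poses are not given: they have to be found in the camera images.
- feeder: Fixed bench feeder: grey base plate 310 x 160 x 12 mm (x -70 to +240, y +-80 mm), rest plate in front, sloping steel chute behind. Origin: on the bench (z=0) directly below the centre of the rest plate. x points level from the rest plate to the chute (away from the robot, yaw within 0.3 rad), z up.
- lip (a point): Middle of the lower lip of the chute floor, 74.5 mm from the feeder's origin along x and 140 mm above the bench. From here the polished chute, 38 mm wide inside with 26 mm sides, rises away from the robot at 38 degrees for 160 mm. Axes as the feeder's.
- rest_top (a point): Centre of the upper face of the rest plate, level plywood 10 mm thick, 130 mm wide (y), from 64 mm towards the robot to 70 mm towards the chute; 95 mm above the bench when unpressed. It only slides straight down, with the gate. A pointer on it runs along a strip with marks every 10 mm; the long mark is 50 mm travel. Axes as the feeder's.
- gate_top (a point): Top middle of the gate, an upright steel sheet 50 mm wide and 4 mm thick fixed to the rest plate: 70 mm from rest_top towards the chute (its robot-side face 68 mm), 73 mm above the plate. Unpressed it stands 28 mm above the lip and closes the chute; at 28 mm travel it is level with the lip. A gap over 15 mm between gate and tray may swallow a foot.
- rest (a joint): Downward travel of the rest plate in m: 0 = up, gate closed; 0.06 = bottom stop. A spring pushes it up, with 6 N at 0 and 180 N/m more (15 N at 50 mm, 16.8 N at the stop), so the tray's weight alone does not move it and it rises if let go. The job wants 0.050.
- tray: Loose open wooden tray, 116 (its x) x 110 mm (its y), walls 42 high, 6 thick, lacquered slippery floor 6, about 250 g. Origin: centre of its underside, z up. Starts left or right of the feeder, its -x wall, with the grip tab, facing the robot (yaw within 0.5 rad). On the plate the tab belongs on the robot's side; centred on rest_top the far wall clears the gate by 10 mm.
- tab (a point): Grip point on the tray's tab, an upright board on its -x wall 12 mm thick (along tray x), 60 mm wide (y), its top 80 mm above the tray's underside. The point is mid-thickness, 52 mm from the tray's centre, 64 mm above the underside, 16 mm below the tab's top. Pinch it along tray x from above. Axes as the tray's.
- foot0_mid (a point): Middle of turned wooden foot 0 (a round furniture foot, a disc 30 mm wide and 16 mm high with a turned groove, lacquered smooth, 12 g). The three alike stand in single file in the chute behind the gate; number 0 is the lowest. They slide out by themselves when the plate is pressed past about 35 mm.
- foot1_mid (a point): Middle of turned wooden foot 1 (a round furniture foot, a disc 30 mm wide and 16 mm high with a turned groove, lacquered smooth, 12 g). The three alike stand in single file in the chute behind the gate; number 0 is the lowest. They slide out by themselves when the plate is pressed past about 35 mm.
- foot2_mid (a point): Middle of turned wooden foot 2 (a round furniture foot, a disc 30 mm wide and 16 mm high with a turned groove, lacquered smooth, 12 g). The three alike stand in single file in the chute behind the gate; number 0 is the lowest. They slide out by themselves when the plate is pressed past about 35 mm.
- jar: Bystander: amber glass jar with steel lid, 68 mm wide, 90 mm high, on the bench on the other side of the feeder from the tray. Origin: centre of its underside.
- glue: Bystander: white glue bottle, 54 mm wide, 160 mm high, on the bench right of the chute. Origin: centre of its underside.
There are look-alikes about, which are no part of the job. Of the things shaped like the tray, the wooden one is meant.

How it is judged:
By the outcome, as a careful person would: the job done as asked, in the order asked, and still so for the second after the job is handed in, while the arm keeps its last pose, push and grip.
It also fails if it takes over 43 s, if anything falls off the work surface, if the arm or the gripper's body presses on something with over 40 N, if the wrist force passes 120 N, or if a joint passes its speed limit or range.

## Robot

A 7-joint arm with a two-finger parallel gripper is mounted at the origin on the work surface. World frame = base frame: x ahead of the robot, y to its left, z up, the work surface at z = 0. Lengths are in m, angles in rad, forces in N, time in s.
With the tool pointing down it reaches from about 0.425 to 0.875 m from the base axis. Payload 4.7 kg.
Tool frame: the origin (TCP) lies at the very end of the fingers, on their centre line; the grasp point (between the pads) lies 19 mm behind it; z points along the fingers, y is the line along which they close (so a half turn about z gives the same grasp; the last joint's range is limited). The gripper opens to 87 mm and grips with 3 to 60 N. Pads are 19 mm wide; open, the fingers measure 117 mm over their backs; the gripper's body (75 mm by 190 mm) begins 51 mm behind the grasp point.
Start: joints at [1.303, 0.321, -0.07, 1.45, 0.023, 1.371, -0.057], TCP at [0.181, -0.624, 0.223] pointing down, gripper open.
Joint ranges: [-2.86, 2.86], [-0.3, 2.09], [-1.38, 1.24], [0.06, 2.45], [-1.56, 4.7], [0.09, 2.05], [-2.69, 2.69]. Speed limits (rad/s): [2.57, 2.57, 3.14, 3.14, 3.14, 3.14, 3.14].

## Interface

Orientations are given as a rotation vector (axis times angle).
In Python, from bench import ctrl, get_image, job gives the robot as it stands.
- The arm moves only by the shell command python3 -m crank 'ROWS' [FORCE]. ROWS is JSON, a list that holds one entry, the list of rows, each a list of 5 numbers: the shift along the tool's x, y, z in mm, then the turn about the tool's z in rad, then the closure, from -1 (fully open) to 1 (shut), so that 0 is half open. A call has 1 to 10 rows; each row shifts and turns the commanded pose from where the row before left it, along the tool's axes as they then stand; what a row does not reach is not made up. A row lasts 1/12 s, in which the tool goes at most 41.7 mm and 7.16 degrees, less where a joint would pass 70% of its speed; a pose out of reach is approached as far as the arm can. A call with a gripper value outside its range is refused whole. The fingers move at their own pace and stop on an object; FORCE is the grip in N (left out, the last holds). Time passes only in rows, so rows that do not move let the fingers close. It gives the time, the measured TCP pose, the force, the opening and the grip force at its end, in the units of the state.
- ctrl.get_state(): the state, without advancing time (a new reading comes with each control period).
- get_image(name): name is "scene" or "top" or "wrist"; returns a dict with "pixels" (400x640x3 uint8, red, green, blue), "fx", "fy", "cx", "cy" (pixels), "k1" (the pictures are not rectified: a ray, as slopes to the right and down, at radius r is drawn at 1 + k1 r^2 times it, then the intrinsics apply), "T" (4x4, takes a point from camera to world coordinates); the wrist camera has in their place "T_tool_cam" (4x4, takes a point from camera to tool coordinates, whose origin is the TCP and whose axes are the flange's). Camera axes: x right, y down, z forward; pixel columns grow to the right and rows downward; lengths in m; the calibration is good to about 2 mm. A picture is of the moment at which its call begins: read the wrist's pose just before it. There is no depth.
- job.close_job(): hands the job in; it is judged then, once.
The state is a dict: "time": time; "joint_positions": joint angles; "qd": joint speeds; "joint_torque": joint torques, N m; "position": TCP position; "tool_rot": TCP orientation; "ft_force": force on the tool from outside, world axes, zero at the start; "torque": the same for the moment, N m; "grip_width": opening from 0.0 (shut) to 1.0 (fully open); "grip_force": force on a finger pad.
Only numpy, scipy, OpenCV 4.12 (cv2) and the standard library are available. Lean on these libraries where they do the work, as an engineer would, in place of code of your own. Each camera call takes 0.05 s, during which the arm holds its last target. There are 200 camera calls.

## Working session

There is one attempt and no reset: what is moved stays moved. The work goes in short steps, Python scripts to look and compute and a shell command to move; the robot and the scene stay as the last step left them, time stands still between calls to the robot, and variables do not carry over. Pictures are saved under pics/ and viewed, at most 11 in all, crops included, and the job is handed in when it is done.

```bash
mkdir -p pics; ls; cat > h.py <<'E'
import numpy as np, cv2, json
from scipy.spatial.transform import Rotation as R
from bench import ctrl, get_image, job
def cam(im, st=None):
    if 'T' in im: return np.array(im['T'])
    M=np.eye(4); M[:3,:3]=R.from_rotvec(st['tool_rot']).as_matrix(); M[:3,3]=st['position']
    return M@np.array(im['T_tool_cam'])
def ray(im,uv,T):
    K=np.array([[im['fx'],0,im['cx']],[0,im['fy'],im['cy']],[0,0,1.]])
    p=cv2.undistortPoints(np.array([[uv]],float),K,np.array([im['k1'],0,0,0.]))[0,0]
    d=T[:3,:3]@np.r_[p,1]; return T[:3,3],d/np.linalg.norm(d)
def onz(im,uv,T,z):
    o,d=ray(im,uv,T); return o+d*(z-o[2])/d[2]
def tri(a,b):
    A=np.zeros((3,3));v=np.zeros(3)
    for o,d in (a,b):
        P=np.eye(3)-np.outer(d,d);A+=P;v+=P@o
    x=np.linalg.solve(A,v); return x,[np.linalg.norm((np.eye(3)-np.outer(d,d))@(x-o)) for o,d in (a,b)]
def proj(im,X,T):
    c=np.linalg.inv(T)@np.r_[X,1]; x=c[:2]/c[2]; x=x*(1+im['k1']*(x@x)); return x[0]*im['fx']+im['cx'],x[1]*im['fy']+im['cy']
def save(im,n): cv2.imwrite('pics/'+n+'.png',cv2.cvtColor(im['pixels'],cv2.COLOR_RGB2BGR))
E
python3 - <<'E'
from h import *
import pickle
s=ctrl.get_state(); print({k:np.round(v,3) for k,v in s.items()})
d={}
for n in('scene','top'):
    d[n]=get_image(n); save(d[n],n); print(n,np.round(d[n]['T'],3).tolist(),d[n]['fx'],d[n]['k1'])
pickle.dump(d,open('im0.pkl','wb'))
w=get_image('wrist'); print(np.round(w['T_tool_cam'],3).tolist())
E
```

```text
pics
{'time': np.float64(0.0), 'joint_positions': array([ 1.303,  0.322, -0.07 ,  1.452,  0.023,  1.371, -0.057]), 'qd': array([ 0.   , -0.002, -0.001,  0.   ,  0.001,  0.   , -0.002]), 'joint_torque': array([-0.0000e+00, -4.9130e+01, -4.0400e-01, -3.1253e+01, -6.4000e-02,
        4.4000e-02,  0.0000e+00]), 'position': array([ 0.181, -0.624,  0.221]), 'tool_rot': array([-3.109e+00, -4.410e-01,  1.000e-03]), 'ft_force': array([-0.297,  0.765, -0.123]), 'torque': array([-0.032,  0.05 , -0.042]), 'grip_force': np.float64(0.0), 'grip_width': np.float64(0.999)}
scene [[0.848, 0.379, -0.371, 0.932], [0.53, -0.628, 0.57, -0.764], [-0.017, -0.68, -0.733, 0.982], [0.0, 0.0, 0.0, 1.0]] 386.5299169006286 -0.08497371464054669
top [[-0.08, -0.976, 0.203, 0.308], [-0.997, 0.079, -0.012, -0.084], [-0.005, -0.203, -0.979, 1.172], [0.0, 0.0, 0.0, 1.0]] 388.73674879572224 0.01062610898761777
[[-0.001, -0.957, -0.289, 0.08], [1.0, -0.001, -0.0, -0.0], [-0.0, -0.289, 0.957, -0.161], [0.0, 0.0, 0.0, 1.0]]
```

View pics/scene.png

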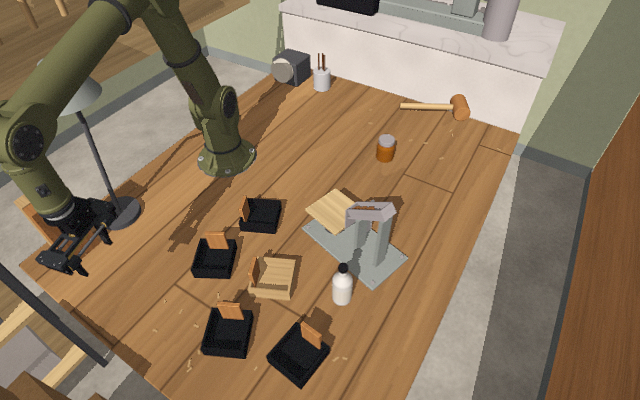

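View pics/top.png

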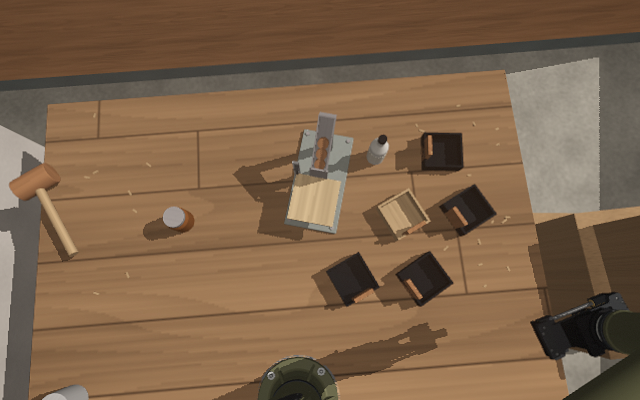

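The scene view shows five trays: four black ones with orange tabs at (262,215), (214,257), (228,332) and (299,352), and one of pale wood at (272,278), which is (403,214) in the top view. The pale one is the wooden tray the task means. The feeder plate is at top (315,203), the jar at (178,219) and the glue at (378,150). I'll confirm the tray in an enlarged crop.

```bash
python3 - <<'E'
from h import *
a=cv2.imread('pics/scene.png')[180:320,230:420]; b=cv2.imread('pics/top.png')[100:250,260:440]
a=cv2.resize(a,None,fx=4,fy=4,interpolation=cv2.INTER_CUBIC)[:, :]; b=cv2.resize(b,None,fx=4,fy=4,interpolation=cv2.INTER_CUBIC)
a=cv2.resize(a,(400,295));
b=cv2.resize(b,(720,600)); cv2.imwrite('pics/topc.png',b)
a=cv2.imread('pics/scene.png')[180:320,230:420]; cv2.imwrite('pics/scenec.png',cv2.resize(a,(760,560),interpolation=cv2.INTER_CUBIC))
E
```

```text
(no output)
```

View pics/topc.png

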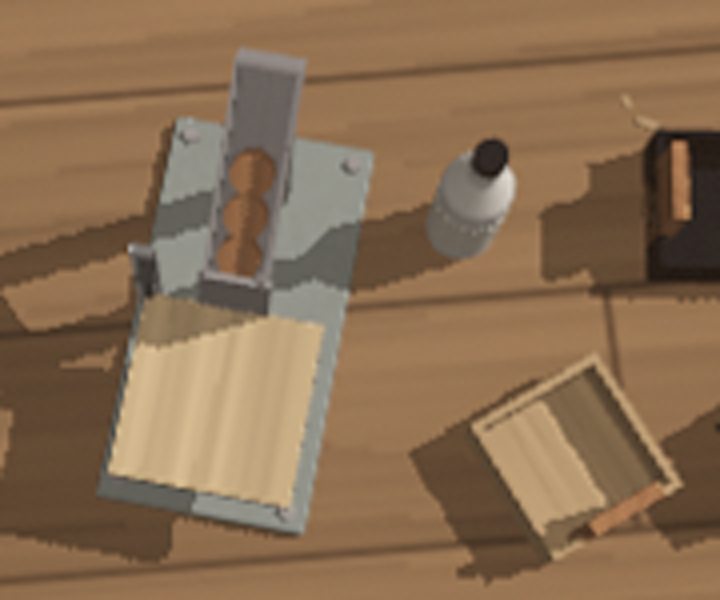

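View pics/scenec.png

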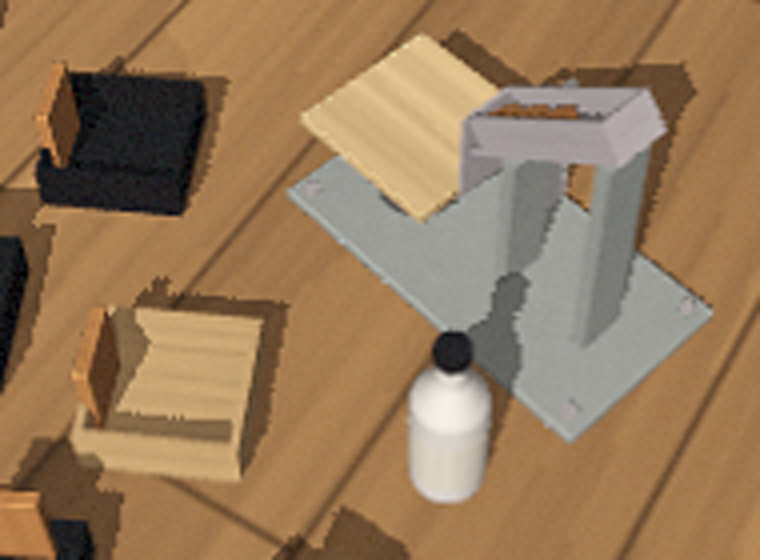

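The crops confirm the pale wooden tray: pale walls and floor, with its tab towards the robot at top crop (627,510). Next I'll triangulate its corners and the plate's.

```bash
python3 - <<'E'
from h import *
import pickle
d=pickle.load(open('im0.pkl','rb')); S,T=d['scene'],d['top']
def t(n,a,b):
    a=(260+a[0]/4,100+a[1]/4); b=(230+b[0]/4,180+b[1]/4)
    x,e=tri(ray(T,a,T['T']),ray(S,b,S['T'])); print(n,np.round(x*1000,1),np.round(np.array(e)*1000,1)); return x
nr=t('plate nr',(290,507),(302,117)); nl=t('plate nl',(108,472),(422,35)); fr=t('plate fr',(325,322),(422,218))
t('tray farR rim',(595,355),(240,447)); t('tray farL rim',(470,425),(265,319)); t('tray nearR rim',(682,487),(73,437))
t('tab top R',(663,487),(78,360)); t('tab top L',(590,530),(100,310))
def z(p,h,c='T'):
    return onz(T,(260+p[0]/4,100+p[1]/4),T['T'],h)
print('rim z=.042',[np.round(z(p,.042)*1000)[:2].tolist() for p in [(470,425),(595,355),(682,487),(553,560)]])
print('plate z=.095',[np.round(z(p,.095)*1000)[:2].tolist() for p in [(145,292),(325,322),(290,507),(108,472)]])
print('base z=.012',[np.round(z(p,.012)*1000)[:2].tolist() for p in [(180,118),(372,150),(302,533),(98,495)]])
v=nr-fr; print('yaw plate',np.arctan2(-v[1],-v[0]), 'yaw2',np.arctan2(*( (nl-nr)*[-1,1,1])[:2]))
E
```

```text
plate nr [ 462.1 -134.7   90.7] [1.2 1.2]
plate nl [496.6  -9.8  89.6] [0.1 0.1]
plate fr [ 592.2 -171.9   93.5] [0.2 0.2]
tray farR rim [ 565.4 -373.    42.7] [2.3 2.3]
tray farL rim [ 520.  -275.5   39.1] [1.4 1.4]
tray nearR rim [ 461.4 -425.3   38.5] [1.5 1.5]
tab top R [ 454.6 -396.4   92.6] [0.6 0.6]
tab top L [ 430.7 -346.9   71.9] [0.4 0.4]
rim z=.042 [[518.0, -276.0], [564.0, -375.0], [460.0, -425.0], [414.0, -325.0]]
plate z=.095 [[624.0, -45.0], [592.0, -172.0], [461.0, -135.0], [496.0, -10.0]]
base z=.012 [[789.0, -80.0], [750.0, -229.0], [452.0, -146.0], [493.0, 4.0]]
yaw plate -0.27887116682266166 yaw2 -0.2687643413122528
```

Measurements in mm:
- **Tray:** centre (489,-350), yaw 0.443, tab at (442,-372), rim height about 41.
- **Plate:** centre (540.5,-89.6), yaw -0.27, about 92 high.

I'll move over the tab and turn tool y to align with tray x.

```bash
python3 -m crank '[[[32,-17,0,0,-1],[32,-17,0,0,-1],[32,-17,0,0,-1],[32,-17,0,0,-1],[32,-17,0,0,-1],[32,-17,0,0,-1],[32,-17,0,0,-1],[32,-17,0,0,-1],[32,-17,0,0,-1],[32,-17,0,0,-1]]]' && python3 -m crank '[[[0,0,0,-0.12,-1],[0,0,0,-0.12,-1],[0,0,0,-0.12,-1],[0,0,0,-0.12,-1],[0,0,0,-0.12,-1],[0,0,0,-0.12,-1],[0,0,0,-0.12,-1],[0,0,0,-0.12,-1],[0,0,0,-0.12,-1],[0,0,0,-0.12,-1]]]' && python3 -m crank '[[[0,0,0,-0.12,-1],[0,0,0,-0.12,-1],[0,0,0,-0.12,-1],[0,0,0,-0.12,-1],[0,0,0,-0.05,-1],[0,0,0,0,-1],[0,0,0,0,-1]]]'
cat >> h.py <<'E'
def delta(goal,yaw,s=None):
    "tool-axis shift (mm) and tool-z turn to bring TCP to goal, tool y line to yaw"
    s=s or ctrl.get_state(); M=R.from_rotvec(s['tool_rot']).as_matrix(); 
    y=np.arctan2(M[1,1],M[0,1]); dy=(yaw-y+np.pi/2)%np.pi-np.pi/2
    return np.round(M.T@(np.array(goal)-s['position'])*1000,1),round(-dy,3),np.round(np.r_[s['position'],s['time']],4)
E
python3 - <<'E'
from h import *
s=ctrl.get_state(); print(delta([.442,-.3723,.045],.443,s),s['joint_positions'].round(2))
w=get_image('wrist'); save(w,'w1')
T=cam(w,s)
for x,y in [(46,30),(46,-30),(58,30),(58,-30)]:
    c,n=np.cos(.443),np.sin(.443); P=np.array([.489-c*x/1e3-n*y/1e3,-.350-n*x/1e3+c*y/1e3,.08]); print(np.round(proj(w,P,T)))
E
```

```text
time: 0.98
position: [0.4417, -0.3706, 0.2224]
tool_rot: [3.11, 0.441, -0.0]
ft_force: [0.3, -0.3, 0.3]
grip_width: 1.001
grip_force: 0.0
time: 1.82
position: [0.4406, -0.372, 0.2222]
tool_rot: [-2.311, -2.127, 0.0]
ft_force: [0.3, 0.3, -0.3]
grip_width: 1.001
grip_force: 0.0
time: 2.4
position: [0.4407, -0.3721, 0.2223]
tool_rot: [-1.684, -2.652, -0.0]
ft_force: [0.5, 0.4, -0.2]
grip_width: 1.0
grip_force: 0.0
(array([ -0.8,   1.2, 177.3]), np.float64(-0.004), array([ 0.4407, -0.3721,  0.2223,  2.4   ])) [ 1.05  0.19 -0.45  1.63  0.09  1.34  1.03]
[325. 159.]
[325. 220.]
[312. 159.]
[313. 220.]
```

View pics/w1.png

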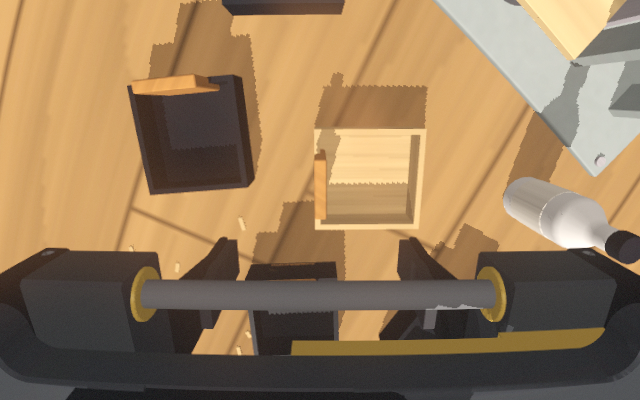

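The wrist view shows the wooden tray square to the tool, with its rim at (315..426, 129..229) and its tab at (320,150..219), close to the prediction of 312..325. There's a black tray at (293,300), under the fingers in the picture but further along, so I'll check the clearance.

```bash
python3 - <<'E'
from h import *
s=ctrl.get_state(); w=get_image('wrist'); T=cam(w,s)
f=lambda uv,z:np.round(onz(w,uv,T,z)*1000)[:2]
P=[f(p,.042) for p in [(315,129),(426,129),(419,229),(315,229)]]; print(P,np.mean(P,0))
print('tab',f((315,150),.08),f((326,150),.08),f((326,219),.08),f((315,219),.08))
print('black',[f(p,.042) for p in [(247,265),(338,264)]])
print('tcp pix',proj(w,s['position'],T))
E
```

```text
[array([ 415., -324.]), array([ 518., -275.]), array([ 567., -374.]), array([ 461., -423.])] [ 490.25 -349.  ]
tab [ 422. -339.] [ 432. -334.] [ 461. -395.] [ 451. -400.]
black [array([ 409., -497.]), array([ 504., -451.])]
tcp pix (np.float64(317.44027829902836), np.float64(256.423157897502))
```

Rim centre is (490,-349), matching the first estimate. I'll descend and grip.

```bash
python3 -m crank '[[[0,1,35,0,-1],[0,0,35,0,-1],[0,0,35,0,-1],[0,0,30,0,-1],[0,0,20,0,-1],[0,0,12,0,-1],[0,0,10,0,-1],[0,0,0,0,-1]]]' && python3 -m crank '[[[0,0,0,0,1],[0,0,0,0,1],[0,0,0,0,1],[0,0,0,0,1],[0,0,0,0,1],[0,0,0,0,1],[0,0,0,0,1],[0,0,0,0,1],[0,0,0,0,1],[0,0,0,0,1]]]' 50
```

```text
time: 3.17
position: [0.441, -0.3711, 0.0441]
tool_rot: [-1.681, -2.651, -0.001]
ft_force: [-0.4, 0.2, 0.6]
grip_width: 1.001
grip_force: 0.0
time: 4.0
position: [0.4417, -0.3717, 0.0455]
tool_rot: [-1.682, -2.653, 0.0]
ft_force: [-0.4, -0.7, -1.0]
grip_width: 0.327
grip_force: 0.0
```

```bash
python3 -m crank '[[[0,0,0,0,1],[0,0,0,0,1],[0,0,0,0,1],[0,0,0,0,1],[0,0,0,0,1],[0,0,0,0,1],[0,0,0,0,1],[0,0,0,0,1]]]' 50 && python3 -m crank '[[[0,0,-10,0,1],[0,0,-20,0,1],[0,0,-30,0,1],[0,0,-30,0,1],[0,0,-30,0,1],[0,0,-30,0,1],[0,0,0,0,1],[0,0,0,0,1]]]' && python3 - <<'E'
from h import *
c,n=np.cos(-.27),np.sin(-.27)
g=[.5405+c*(-.052+.005),-.0896+n*(-.052+.005),.19]; print(g,delta(g,-.27),ctrl.get_state()['joint_positions'].round(2))
E
```

```text
time: 4.67
position: [0.4418, -0.3716, 0.0456]
tool_rot: [1.682, 2.653, 0.0]
ft_force: [0.7, 0.4, -1.7]
grip_width: 0.131
grip_force: 50.0
time: 5.33
position: [0.4424, -0.3724, 0.1979]
tool_rot: [1.68, 2.65, -0.002]
ft_force: [0.5, -0.1, -2.7]
grip_width: 0.138
grip_force: 50.0
[np.float64(0.49520276787080314), np.float64(-0.07706362247562494), 0.19] (array([244.6, 173.7,   7.1]), np.float64(0.711), array([ 0.4424, -0.3724,  0.1979,  5.3333])) [ 1.05  0.21 -0.45  1.66  0.09  1.29  1.02]
```

The tray is held, with -2.7 N at the wrist. I'll turn it to the feeder's yaw, then move to a spot backed off from the gate.

```bash
python3 -m crank '[[[0,0,0,0.1,1],[0,0,0,0.12,1],[0,0,0,0.12,1],[0,0,0,0.12,1],[0,0,0,0.12,1],[0,0,0,0.1,1],[0,0,0,0.03,1],[0,0,0,0,1],[0,0,0,0,1]]]' && python3 -m crank '[[[15,-12,0,0,1],[30,-12,0,0,1],[35,-12,0,0,1],[35,-12,0,0,1],[35,0,0,0,1],[35,0,0,0,1],[35,0,0,0,1],[35,0,0,0,1],[28,0,0,0,1],[15,0,0,0,1]]]' && python3 -m crank '[[[0,0,0,0,1],[0,0,0,0,1],[0,0,0,0,1]]]' && python3 - <<'E'
from h import *
import pickle
c,n=np.cos(-.27),np.sin(-.27)
g=[.5405+c*(-.052+.005),-.0896+n*(-.052+.005),.15]; print(delta(g,-.27))
d={n:get_image(n) for n in('scene','top')}; pickle.dump(d,open('im1.pkl','wb'))
a=cv2.cvtColor(d['top']['pixels'],4)[100:250,240:420]; b=cv2.cvtColor(d['scene']['pixels'],4)[150:300,270:430]
cv2.imwrite('pics/p2.png',np.vstack([cv2.resize(a,None,fx=2,fy=2) if 0 else cv2.resize(np.hstack([a,b]),None,fx=2.35,fy=2.35,interpolation=cv2.INTER_CUBIC)]))
E
```

```text
time: 6.08
position: [0.4408, -0.371, 0.1939]
tool_rot: [-2.496, -1.903, 0.001]
ft_force: [-0.0, -0.2, -2.0]
grip_width: 0.139
grip_force: 50.0
time: 6.92
position: [0.4749, -0.0669, 0.1953]
tool_rot: [-2.492, -1.911, -0.001]
ft_force: [0.4, -0.2, -1.2]
grip_width: 0.133
grip_force: 50.0
time: 7.17
position: [0.474, -0.0728, 0.195]
tool_rot: [-2.5, -1.902, 0.002]
ft_force: [-0.2, 0.2, -2.6]
grip_width: 0.133
grip_force: 50.0
(array([ 1.6, 21.6, 45. ]), np.float64(0.0), array([ 0.474 , -0.0728,  0.195 ,  7.1667]))
```

View pics/p2.png

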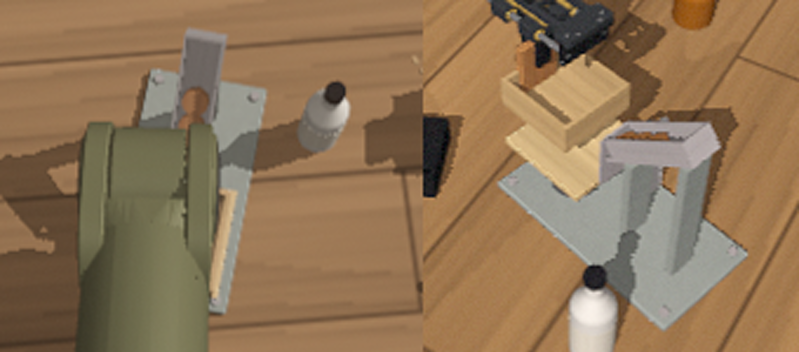

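The tray is level above the plate, aligned with it and behind the gate. Rim corners are at crop (503,82), (566,122) and (630,88). I'll check its pose from those.

```bash
python3 - <<'E'
from h import *
import pickle
S=pickle.load(open('im1.pkl','rb'))['scene']
c,n=np.cos(-.27),np.sin(-.27)
P=[onz(S,(270+(a-423)/2.35,150+b/2.35),S['T'],.192) for a,b in[(503,82),(566,122),(630,88)]]
for p in P:
    q=(p[:2]-[.5405,-.0896])*1000; print(np.round([c*q[0]+n*q[1],-n*q[0]+c*q[1]],1))
for p,q in((P[0],P[1]),): print('yaw',np.arctan2(*(q-p)[[1,0]]))
s=ctrl.get_state();q=(s['position'][:2]-[.5405,-.0896])*1000;print([c*q[0]+n*q[1],-n*q[0]+c*q[1]])
E
```

```text
[-66.1 -59.9]
[ 35.3 -49.4]
[48.2 45.7]
yaw -0.16718210874539147
[np.float64(-68.35857115088345), np.float64(-1.8933204930994858)]
```

```bash
python3 -m crank '[[[1.5,8,0,0,1],[0,8,0,0,1],[0,4,0,0,1],[0,0,15,0,1],[0,0,15,0,1],[0,0,10,0,1],[0,0,5,0,1],[0,0,3,0,1],[0,0,0,0,1],[0,0,0,0,1]]]' && python3 -m crank '[[[0,0,2,0,1],[0,0,2,0,1],[0,0,2,0,1],[0,0,2,0,1],[0,0,0,0,1],[0,0,0,0,1]]]' && python3 - <<'E'
from h import *
d=get_image('scene'); w=get_image('wrist')
a=cv2.cvtColor(d['pixels'],4)[150:300,280:420]; a=cv2.resize(a,(560,600),interpolation=cv2.INTER_CUBIC)
cv2.imwrite('pics/p3.png',a); save(w,'w3')
E
```

```text
time: 8.1
position: [0.4948, -0.0756, 0.148]
tool_rot: [2.499, 1.903, 0.001]
ft_force: [0.2, -0.2, -2.8]
grip_width: 0.135
grip_force: 50.0
time: 8.6
position: [0.4945, -0.0755, 0.1402]
tool_rot: [2.499, 1.903, -0.0]
ft_force: [-2.9, -0.1, 3.0]
grip_width: 0.135
grip_force: 50.0
```

View pics/p3.png

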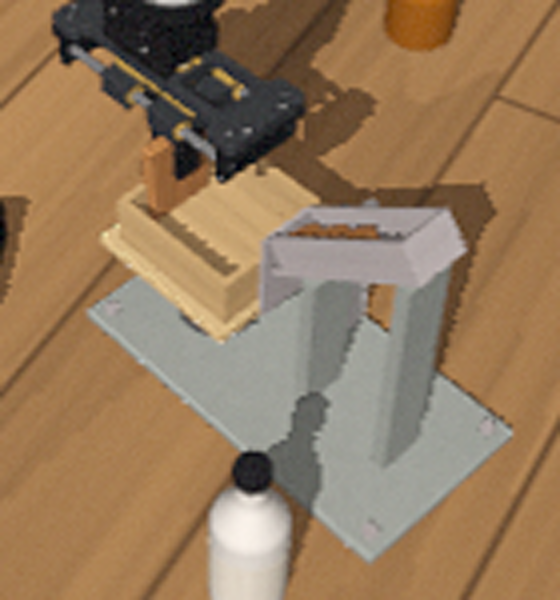

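View pics/w3.png

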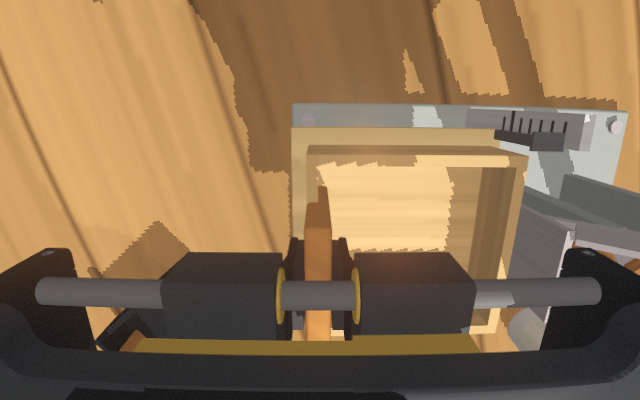

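The tray sits flat on the plate up to the gate. Its far rim in the wrist view is at (527,156)–(497,333), the gate's left edge is near (525,195), and the pointer strip is at (535,125). There is a 2.9 N sideways force, so I'll measure the gap.

```bash
python3 - <<'E'
from h import *
s=ctrl.get_state(); w=get_image('wrist'); T=cam(w,s)
c,n=np.cos(-.27),np.sin(-.27)
def F(uv,z):
    q=(onz(w,uv,T,z)[:2]-[.5405,-.0896])*1000; return np.round([c*q[0]+n*q[1],-n*q[0]+c*q[1]],1)
print('tray farL rim',F((527,156),.137),'nearL',F((307,148),.137),'farR',F((495,333),.137))
print('plate nl',F((293,128),.095),'gate TL',F((526,194),.168), F((575,228),.168))
print('state',s['ft_force'],s['torque'],s['position'])
im=cv2.cvtColor(w['pixels'],4)[90:340,440:640]; cv2.imwrite('pics/w4.png',cv2.resize(im,(480,600),interpolation=cv2.INTER_CUBIC))
E
```

```text
tray farL rim [60.1 56. ] nearL [-53.3  59.3] farR [ 61.3 -53.3]
plate nl [-63.2  66.1] gate TL [42.2 44.1] [69.3 28.1]
state [-2.88641546  0.03404321  3.77506242] [ 0.01156759  0.48124089 -0.0642906 ] [ 0.49447543 -0.07558994  0.1401312 ]
```

View pics/w4.png

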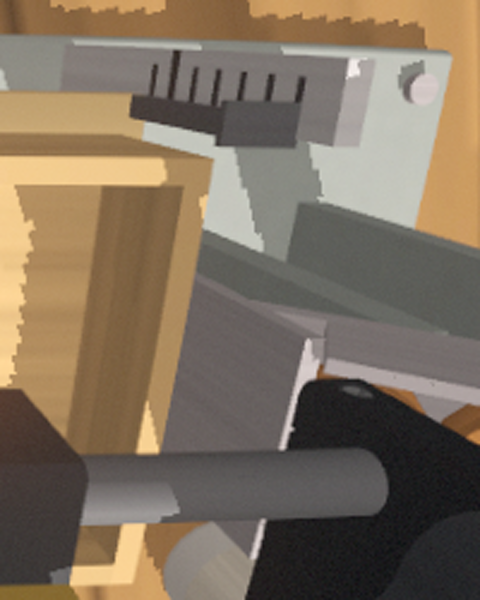

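The gap to the gate is about 6–7 mm, with the tray centred to within about 1 mm. I'll press down.

```bash
python3 -m crank '[[[0,0,5,0,1],[0,0,5,0,1],[0,0,5,0,1],[0,0,5,0,1],[0,0,5,0,1],[0,0,5,0,1],[0,0,0,0,1],[0,0,0,0,1]]]' 60
```

```text
time: 9.42
position: [0.4952, -0.0756, 0.1106]
tool_rot: [2.498, 1.903, 0.001]
ft_force: [-2.3, -0.7, 10.3]
grip_width: 0.133
grip_force: 60.0
```

```bash
python3 -m crank '[[[0,0,7,0,1],[0,0,7,0,1],[0,0,5,0,1],[0,0,1,0,1],[0,0,0,0,1],[0,0,0,0,1],[0,0,0,0,1],[0,0,0,0,1],[0,0,0,0,1],[0,0,0,0,1]]]' && python3 - <<'E'
from h import *
s=ctrl.get_state(); print(s['position'],s['ft_force'],s['torque'])
w=get_image('wrist'); save(w,'w5')
im=cv2.cvtColor(w['pixels'],4)[80:360,270:640]; cv2.imwrite('pics/w5.png',cv2.resize(im,(777,588),interpolation=cv2.INTER_CUBIC))
E
```

```text
time: 10.25
position: [0.4958, -0.0757, 0.0914]
tool_rot: [2.497, 1.902, 0.002]
ft_force: [-2.9, 0.3, 12.4]
grip_width: 0.133
grip_force: 60.0
[ 0.49575781 -0.07568043  0.09139379] [-2.86787449  0.31380721 12.36307669] [ 0.07389379  0.71527036 -0.0138618 ]
```

View pics/w5.png

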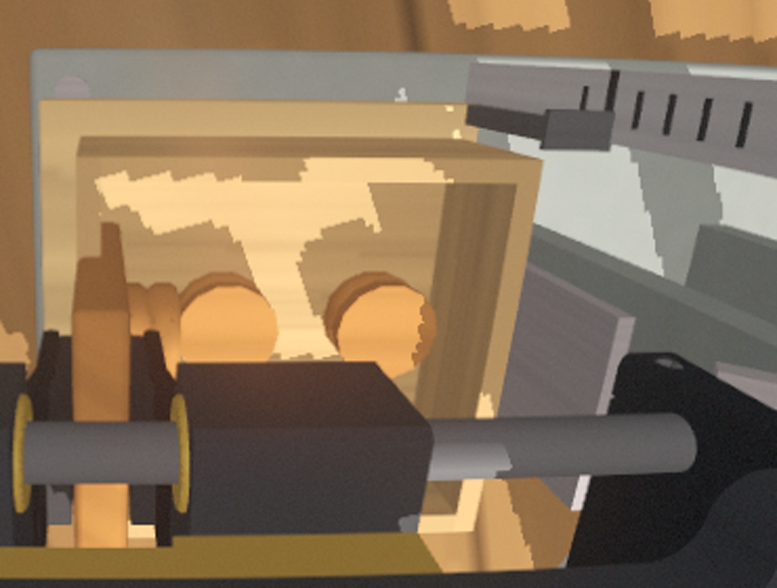

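All three feet are in the tray: two flat at crop (228,318) and (378,325), and one on edge behind the tab at (150,315). The pointer is at the long mark, crop (612,110). Measured travel is about 49 mm, so I'll add 1 mm and let it settle.

```bash
python3 -m crank '[[[0,0,1,0,1],[0,0,0,0,1],[0,0,0,0,1],[0,0,0,0,1],[0,0,0,0,1],[0,0,0,0,1],[0,0,0,0,1],[0,0,0,0,1],[0,0,0,0,1],[0,0,0,0,1]]]' && python3 - <<'E'
from h import *
w=get_image('wrist'); S=get_image('scene'); zs=[]
for i in range(8):
    get_image('top'); s=ctrl.get_state(); zs.append(np.r_[s['position'][2],s['ft_force'][2]])
print(np.mean(zs,0),np.std(zs,0))
a=cv2.resize(cv2.cvtColor(w['pixels'],4)[95:165,480:640],(800,350),interpolation=cv2.INTER_CUBIC)
b=cv2.cvtColor(w['pixels'],4)[150:270,290:500]; b=cv2.resize(b,(400,228)); c=cv2.resize(cv2.cvtColor(S['pixels'],4)[165:279,260:460],(400,228),interpolation=cv2.INTER_CUBIC)
cv2.imwrite('pics/w6.png',np.vstack([a,np.hstack([b,c])]))
E
```

```text
time: 11.13
position: [0.4957, -0.0757, 0.0904]
tool_rot: [2.497, 1.902, 0.002]
ft_force: [-3.3, 0.5, 11.7]
grip_width: 0.13
grip_force: 60.0
[ 0.09043623 12.55710977] [9.46267196e-06 4.85998723e-01]
```

View pics/w6.png

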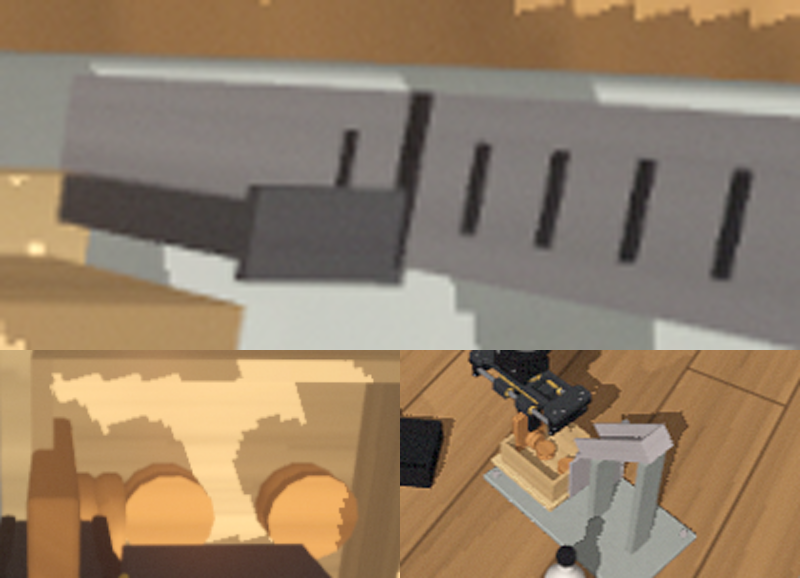

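The pointer sits at the long mark, measured travel is 49.8 mm, three feet are in the tray and the chute is empty. The job is ready to hand in.

```bash
python3 -c "
from bench import job; print(job.close_job())"
```

```text
the job is handed in; nothing more can be done
None
```

I handed the job in with the wooden tray still gripped and pressed down about 50 mm on the rest plate, all three feet in it, and the jar and glue bottle never approached; no verdict came back.

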